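# Load the slanted settling stand with a jar holder and its jar

### The arm

A 6-joint arm with a two-finger parallel gripper is mounted at the origin on a cart in front of the work surface, level with it; the furniture and walls round the work are solid. World frame = base frame: x ahead of the robot, y to its left, z up, the work surface at z = 0. Lengths are in mm, angles in rad, forces in N, time in s.
With the tool pointing down it reaches from about 300 to 750 mm from the base axis. Payload 8.5 kg.
Tool frame: the origin (TCP) lies at the very end of the fingers, on their centre line; the grasp point (between the pads) lies behind it (pinch_z is the z of the grasp point in the tool frame, in mm); z points along the fingers, y is the line along which they close (so a half turn about z gives the same grasp; the last joint's range is limited). The gripper opens to 85 mm and grips with 20 to 120 N. Pads are 22 mm wide; open, the fingers measure 114 mm over their backs; the gripper's body (76 mm by 85 mm) begins 54 mm behind the grasp point. The pads swing forward as they close: fully open they stand 13 mm farther back than shut.
Start: joints at [-1.354, 0.381, 1.297, -0, 1.464, -0.215], TCP at [230.171, -499.502, 231.322] pointing down, gripper open.
Joint ranges: [-3.11, 3.11], [-0.89, 2.33], [0.22, 2.48], [-1.42, 4.56], [0.17, 2.85], [-2.88, 2.88]. Speed limits (rad/s): [2.39, 2.39, 3.14, 3.14, 3.14, 3.14].

### API

Orientations are given as a rotation vector (axis times angle).
In Python, from rig import sense, read_camera, job_done, search_frame, spot_point, pinch_z gives the robot as it stands.
- The arm moves only by the shell command python3 -m pendant 'ROWS' [FORCE]. ROWS is a JSON object of lists of equal length, an entry for each row: "rot": the turn, a rotation vector about the tool's x, y, z in rad, a list of three; "translation": the shift along the tool's x, y, z in mm, a list of three; "fingers": the finger opening in mm, from 0 to 85.4. In form: {"rot": [[ax, ay, az], ...], "translation": [[dx, dy, dz], ...], "fingers": [fingers, ...]}. A call has 1 to 20 rows; each row is the pose to reach, as a shift and turn from the pose commanded when the call began, along the tool's axes at that moment; what a row does not reach only later rows make up. A row lasts 1/10 s, in which the tool goes at most 50 mm and 8.59 degrees, less where a joint would pass 70% of its speed; a pose out of reach is approached as far as the arm can. A call with a gripper value outside its range is refused whole. The fingers move at their own pace and stop on an object; FORCE is the grip in N (left out, the last holds). Time passes only in rows, so rows that repeat a pose let the fingers close. It gives the time, the measured TCP pose, the force, the opening and the grip force at its end, in the units of the state.
- sense(): the state, without advancing time (a new reading comes with each control period).
- read_camera(name): name is "side" or "top" or "wrist"; returns a dict with "frame" (480x640x3 uint8, blue, green, red), "camera_matrix" (3x3 intrinsics, pixels), "D" ([k1, k2, p1, p2, k3] as OpenCV has them; the pictures are not rectified), "eye" and "attitude" of the camera in the world. Camera axes: x right, y down, z forward; pixel columns grow to the right and rows downward; lengths in mm; the calibration is good to about 2 mm. A picture is of the moment at which its call begins. There is no depth.
- job_done(): hands the job in; it is judged then, once.
Trained networks look in a picture, given as the dict that the camera call returned (one of the last four; its "shot" number tells which), for a name from the list of things; names that differ only in an ending like _2 or _b are one class to them, and where a whole thing is asked for, a point or a joint stands for the part that bears it (a point fixed in the world has none). Each returns a list of dicts, best first, with "conf" (0 to 1); they miss things now and then, are a little off and sometimes report something else, mostly with a low value. They report only what shows in the picture. A call takes as long as a camera call. They do not tell look-alikes from the thing itself.
- search_frame(picture, thing): "bbox" ([centre column, centre row, width, height] in pixels, round what is visible of it).
- spot_point(picture, thing): "location" ([row, column] in pixels: a listed point, or the origin of a listed thing).
The state is a dict: "time": time; "joint_positions": joint angles; "joint_velocities": joint speeds; "joint_torque": joint torques, N m; "position": TCP position; "ee_rot": TCP orientation; "force": force on the tool from outside, world axes, zero at the start; "wrist_torque": the same for the moment, N m; "opening": opening from 0.0 (shut) to 1.0 (fully open); "grasp_force": force on a finger pad.
Only numpy, scipy, OpenCV 4.12 (cv2) and the standard library are available. Lean on these libraries where they do the work, as an engineer would, in place of code of your own. Each camera call takes 0.05 s, during which the arm holds its last target. There are 200 camera calls.

### The job

Get the slanted settling stand ready: first seat the holder with the wider bore flat and square in the keyed pocket of the stand, down to the pocket floor, its cut corner at the filled corner of the pocket. Then put the smaller of the two jars into that holder, fully down on the floor of its bore. Set both parts down without letting them drop, let go of them, and leave the other holder, the bigger jar and the vial where they are.

Things in the scene. Friction and masses are not known exactly. Their poses are not given: they have to be found in the camera images.
- deck: Grey painted deck of the slanted stand (fixed; place and yaw vary), 140 mm up the slope, 116 mm wide, tilted 22 degrees to face the robot, low edge nearest it. Origin: centre of the pocket floor, 46 mm above the worktop. x up the slope, y left across it, z the outward normal, along which parts go in. Four screw heads stand 1.2 mm proud at x = +-60, y = +-48 mm.
- pocket_mouth (a point): Centre of the pocket's mouth, in the deck's top face, 10 mm along z from deck. Pocket: 66.5 mm (x) by 58.5 mm (y), 10 mm deep; its corner at +x +y (up the slope, left) is filled behind a 45 degree face, the line x + y = 48 mm; the top 3 mm of its walls is bevelled 45 degrees outward.
- holder: Loose white holder with the wider bore, about 90 g. Foot 64 (x) by 56 (y) by 10 mm, +x +y corner cut at 45 degrees (14 mm off each side). On it a round boss 53 mm across, z = 10 to 34 mm, with flat grip faces 32 mm long at y = +-27 mm. Origin: centre of the underside, z up. Starts upright on the worktop at the left, its x within 0.5 rad of straight away from the robot.
- bore_floor (a point): Centre of the floor of the wider holder's bore, 14 mm above its underside. The bore is 43 mm in diameter, 20 mm deep, and open at the top.
- holder_small: Loose white holder of the same outside form and size, but its bore is only 32 mm: not wanted. The two holders swap places from start to start. Origin: centre of the underside.
- jar: The smaller jar: specimen jar with a screw cap, 67 mm tall, closed (the cap does not come off). Body 40 mm in diameter; cap 44 mm in diameter, from 51 to 67 mm above the underside. About 70 g. Origin: centre of the underside, z up along its axis. Stands on the worktop at the right.
- big_jar: The bigger jar, 77 mm tall, cap 50 mm and body 47 mm in diameter (too wide for the bore): leave it. Origin: centre of the underside.
- vial: Slim sample vial with a cap, 30 mm in diameter, 84 mm tall, standing behind the stand: leave it. Origin: centre of the underside.
- microscope: Stereo microscope standing on the worktop to the right of and behind the stand, fixed, about 0.35 m tall: its base reaches from 0.62 to 0.9 m ahead of the robot and from 0.12 to 0.36 m to its right; pass in front of it. Origin: centre of the underside of its base.
Not all that is in view belongs to the job. What is shaped like the jar but green or pink is not meant.

How it is judged:
By the outcome, as a careful person would: the job done as asked, in the order asked, and still so for the second after the job is handed in, with the robot touching nothing.
It also fails if it takes over 61 s, if anything falls off the work surface, if the arm or the gripper's body presses on something with over 40 N, if the wrist force passes 120 N, or if a joint passes its speed limit or range.

## Working session

There is one attempt and no reset: what is moved stays moved. The work goes in short steps, Python scripts to look and compute and a shell command to move; the robot and the scene stay as the last step left them, time stands still between calls to the robot, and variables do not carry over. Pictures are saved under pics/ and viewed, at most 10 in all, crops included, and the job is handed in when it is done.

```bash
ls; mkdir -p pics; cat > h.py <<'E'
import numpy as np, cv2, json
from scipy.spatial.transform import Rotation as R
from rig import *
def cam(n):
    p=read_camera(n); return p
def att(p):
    a=np.array(p["attitude"],float)
    return a if a.shape==(3,3) else (R.from_rotvec(a).as_matrix() if a.size==3 else R.from_quat(a).as_matrix())
def ray(p,uv):
    q=cv2.undistortPoints(np.array([[uv]],float),np.array(p["camera_matrix"]),np.array(p["D"]))[0,0]
    return np.array(p["eye"],float), att(p)@np.array([q[0],q[1],1.])
def onz(p,uv,z):
    e,d=ray(p,uv); return e+d*(z-e[2])/d[2]
def proj(p,X):
    A=att(p); X=np.atleast_2d(X).astype(float)
    c=(X-np.array(p["eye"]))@A
    return cv2.projectPoints(c,np.zeros(3),np.zeros(3),np.array(p["camera_matrix"]),np.array(p["D"]))[0][:,0]
E
python3 - <<'E'
from h import *
print(pinch_z, sense())
for n in("top","side"):
    p=cam(n); cv2.imwrite(f"pics/{n}0.png",p["frame"]); print(n,p["eye"],p["attitude"],p["camera_matrix"],p["D"])
    for t in("deck","pocket_mouth","holder","bore_floor","holder_small","jar","big_jar","vial"):
        print(t,[(np.round(x["location"]).tolist(),round(x["conf"],2)) for x in spot_point(p,t)][:4],
          [] if t in("pocket_mouth","bore_floor") else [(np.round(x["bbox"]).tolist(),round(x["conf"],2)) for x in search_frame(p,t)][:3])
E
```

```text
pics
-18.700000000000003 {'time': 0.0, 'joint_positions': array([-1.35428914e+00,  3.81188398e-01,  1.29830430e+00, -3.88140498e-05,
        1.46363581e+00, -2.15275096e-01]), 'joint_velocities': array([-0.00045357,  0.00093086, -0.00156307,  0.00058312,  0.00022849,
       -0.0009522 ]), 'joint_torque': array([ 2.20792003e-06, -4.48459375e+01, -2.31280196e+01, -2.28024805e-04,
        4.69398190e-03, -1.79274230e-05]), 'position': array([ 230.09980202, -499.19899754,  230.70119389]), 'ee_rot': array([-3.06716176e+00, -6.72663008e-01,  6.20700902e-05]), 'force': array([0.09390278, 0.96794031, 0.45353428]), 'wrist_torque': array([ 0.08295754,  0.0370804 , -0.045329  ]), 'grasp_force': 0.0, 'opening': 0.997702571109566}
top [ 353.45095593  -29.96441639 1259.80536605] [-1.93318326  2.29406766 -0.22839622] [[454.35047576   0.         322.0641102 ]
 [  0.         454.35047576 232.30319416]
 [  0.           0.           1.        ]] [-0.05461929  0.          0.          0.          0.        ]
deck [([257.0, 296.0], 0.81)] [([296.0, 256.0, 49.0, 54.0], 0.66)]
pocket_mouth [([258.0, 290.0],
[... 879 characters left out ...]
([251.0, 337.0], 0.6)] [([337.0, 253.0, 56.0, 48.0], 0.86), ([367.0, 205.0, 10.0, 23.0], 0.7), ([328.0, 359.0, 34.0, 34.0], 0.42)]
pocket_mouth [([249.0, 339.0], 0.64)] []
holder [([361.0, 326.0], 0.64)] [([328.0, 357.0, 33.0, 37.0], 0.71)]
bore_floor [([356.0, 325.0], 0.72)] []
holder_small [([352.0, 392.0], 0.56)] [([393.0, 347.0, 31.0, 31.0], 0.88)]
jar [([218.0, 369.0], 0.87), ([214.0, 336.0], 0.8), ([242.0, 365.0], 0.66)] [([366.0, 227.0, 18.0, 28.0], 0.74), ([368.0, 203.0, 10.0, 25.0], 0.57), ([340.0, 254.0, 59.0, 48.0], 0.17)]
big_jar [([182.0, 366.0], 0.94)] [([366.0, 170.0, 14.0, 28.0], 0.61)]
vial [([308.0, 241.0], 0.79), ([182.0, 364.0], 0.21)] [([240.0, 295.0, 16.0, 34.0], 0.76)]
```

```bash
python3 - <<'E'
import cv2
a=cv2.imread("pics/top0.png")[160:345,150:500]; b=cv2.imread("pics/side0.png")[140:390,210:450]
cv2.imwrite("pics/t1.png",cv2.resize(a,(784,414),interpolation=3)); cv2.imwrite("pics/s1.png",cv2.resize(b,(576,600),interpolation=3))
from h import *
p=cam("top")
for n,uv,z in(("h",(186.5,264.5),17),("hs",(195.5,314),17),("deck",(296,257),46),("jar g/p/w?",(378,238),67),("jar b",(385,274),67),("jar c",(347,279),67),("big",(460,263),77)): print(n,onz(p,uv,z).round())
p=cam("side")
for n,uv,z in(("h",(326,361),0),("hs",(392,352),0),("deck",(337,251),46),("a",(369,218),0),("b",(336,214),0),("c",(365,242),0),("big",(366,182),0)): print(n,onz(p,uv,z).round())
E
```

```text
h [579. 317.  17.]
hs [440. 308.  17.]
deck [544.  14.  46.]
jar g/p/w? [ 554. -211.   67.]
jar b [ 456. -211.   67.]
jar c [ 460. -110.   67.]
big [ 450. -410.   77.]
h [587. 336.   0.]
hs [446. 316.   0.]
deck [551.  11.  46.]
a [ 454. -202.    0.]
b [ 546. -228.    0.]
c [474. -87.   0.]
big [ 447. -404.    0.]
```

View pics/t1.png

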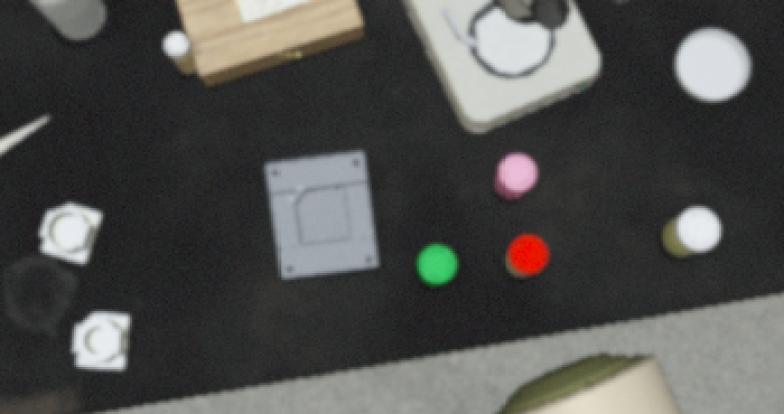

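View pics/s1.png

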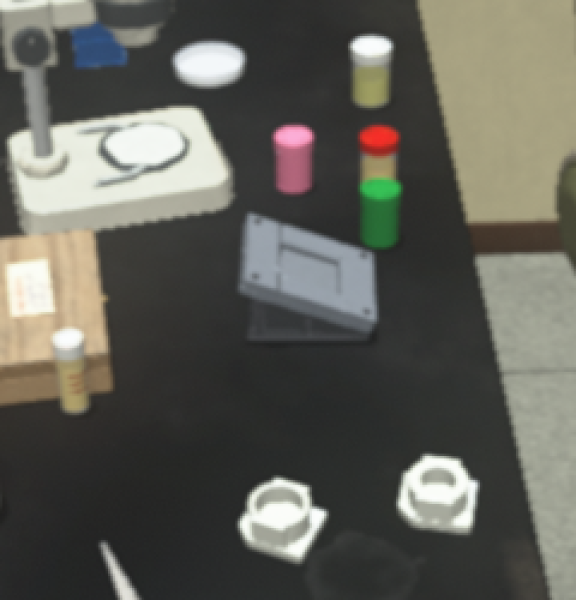

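The far holder (t1 ~70,233) has the wider bore. The near one (102,340) is the small one. The smaller jar is the red-capped one (t1 ~527,255), and the deck sits at the centre. Next I'll check the wrist camera mounting.

```bash
cat >> h.py <<'E'
def tool(): 
    s=sense(); return np.array(s["position"]),R.from_rotvec(s["ee_rot"]).as_matrix()
def go(pos,Rm):
    p,A=tool(); t=A.T@(np.array(pos)-p); r=R.from_matrix(A.T@Rm).as_rotvec()
    print("t",t.round(1).tolist(),"rot",r.round(4).tolist(),"rows>=",max(np.linalg.norm(t)/50,np.degrees(np.linalg.norm(r))/8.59).round(1)); return t,r
def down(yaw,tilt=0):
    # tool x along heading yaw (up the slope by tilt rad), z into the surface
    return R.from_euler('z',yaw).as_matrix()@R.from_euler('y',-tilt).as_matrix()@np.diag([1,-1,-1.])
E
python3 - <<'E'
from h import *
p=cam("wrist"); P,A=tool()
print("cam in tool",(A.T@(np.array(p["eye"])-P)).round(1),(A.T@att(p)).round(3).tolist(),p["camera_matrix"],p["D"])
print(A.round(3).tolist(), p["eye"])
go([470,-20,330],down(0))
E
```

```text
cam in tool [  79.8    0.2 -143.1] [[-0.001, -0.95, -0.312], [1.0, -0.001, 0.0], [-0.001, -0.312, 0.95]] [[407.98374915   0.         316.86852976]
 [  0.         407.98374915 237.80140854]
 [  0.           0.           1.        ]] [-0.02364883  0.          0.          0.          0.        ]
[[0.908, 0.419, 0.0], [0.419, -0.908, 0.0], [0.0, -0.0, -1.0]] [ 302.70423757 -466.23626355  374.40190895]
t [418.5, -335.1, -98.7] rot [-0.0, -0.0, 0.4318] rows>= 10.9
```

```bash
python3 - <<'E'
from h import *
go([460,-208,200],down(0))
E
```

```text
t [330.7, -168.5, 31.3] rot [-0.0, -0.0, 0.4318] rows>= 7.5
```

```bash
python3 -m pendant '{"rot":[[0,0,0.43],[0,0,0.43],[0,0,0.43],[0,0,0.43],[0,0,0.43],[0,0,0.43],[0,0,0.43],[0,0,0.43],[0,0,0.43],[0,0,0.43],[0,0,0.43]],"translation":[[331,-168,31],[331,-168,31],[331,-168,31],[331,-168,31],[331,-168,31],[331,-168,31],[331,-168,31],[331,-168,31],[331,-168,31],[331,-168,31],[331,-168,31]],"fingers":[85,85,85,85,85,85,85,85,85,85,85]}'
python3 - <<'E'
from h import *
p=cam("wrist"); cv2.imwrite("pics/w1.png",p["frame"]); np.savez("w1",**{k:p[k] for k in("frame","camera_matrix","D","eye","attitude")})
for x in spot_point(p,"jar"): uv=x["location"][::-1]; print(np.round(uv),x["conf"],onz(p,uv,0).round(1))
for x in search_frame(p,"jar"): print(np.round(x["bbox"]),x["conf"])
hsv=cv2.cvtColor(p["frame"],cv2.COLOR_BGR2HSV)
m=cv2.inRange(hsv,(0,150,90),(6,255,255))|cv2.inRange(hsv,(174,150,90),(180,255,255))
n,l,s,c=cv2.connectedComponentsWithStats(m)
for i in range(1,n):
    if s[i][4]>200: print("red",s[i],c[i].round(1),onz(p,c[i],67).round(1))
go([545,12,230],down(0))
E
```

```text
time: 2.75
position: [460.1, -209.2, 200.4]
ee_rot: [3.141, 0.001, 0.0]
force: [-0.5, 0.6, -0.5]
opening: 0.997
grasp_force: 0.0
[194. 199.] 0.96 [ 462.8 -103.9    0. ]
[325.  83.] 0.8 [ 556.  -215.9    0. ]
[321. 207.] 0.59 [ 455.1 -213.4    0. ]
[178. 211.  81.  70.] 0.97
[331.  80.  72.  70.] 0.87
[321. 220.  62.  70.] 0.67
red [ 290  193   62   63 3046] [320.7 224. ] [ 459.6 -212.2   67. ]
t [85.0, -221.3, -29.6] rot [0.0002, -0.0001, 0.0001] rows>= 4.8
```

View pics/w1.png

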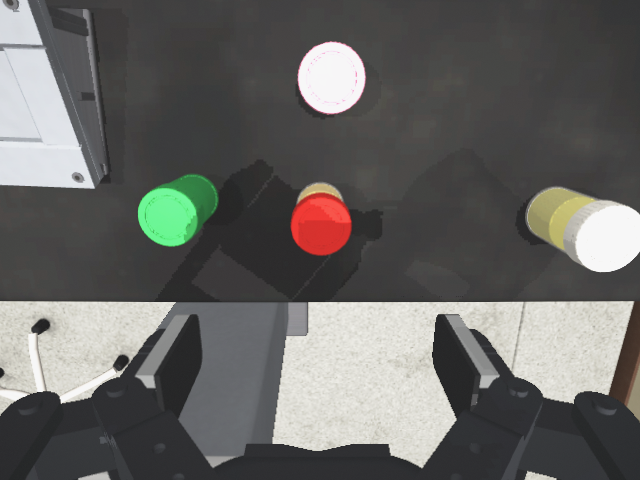

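The red-capped jar shows at (321,224), which is about (458,-212) mm. Green is at (178,211) and pink at (331,80). Next is the deck.

```bash
python3 -m pendant '{"rot":[[0,0,0],[0,0,0],[0,0,0],[0,0,0],[0,0,0],[0,0,0],[0,0,0],[0,0,0]],"translation":[[85,-221,-30],[85,-221,-30],[85,-221,-30],[85,-221,-30],[85,-221,-30],[85,-221,-30],[85,-221,-30],[85,-221,-30]],"fingers":[85,85,85,85,85,85,85,85]}'
python3 - <<'E'
from h import *
p=cam("wrist"); cv2.imwrite("pics/w2.png",p["frame"]); np.savez("w2",**{k:p[k] for k in("frame","camera_matrix","D","eye","attitude")})
for t in("deck","pocket_mouth"):
  for x in spot_point(p,t): print(t,np.round(x["location"][::-1],1),x["conf"])
go([505,317,220],down(0))
E
```

```text
time: 3.7
position: [544.8, 11.5, 230.1]
ee_rot: [3.141, 0.0, -0.001]
force: [-0.1, 0.3, 0.3]
opening: 0.995
grasp_force: 0.0
deck [307.7 202.7] 0.63
pocket_mouth [307.3 205.5] 0.69
t [-39.9, -305.5, 10.3] rot [0.0001, 0.0002, -0.0001] rows>= 6.2
```

View pics/w2.png

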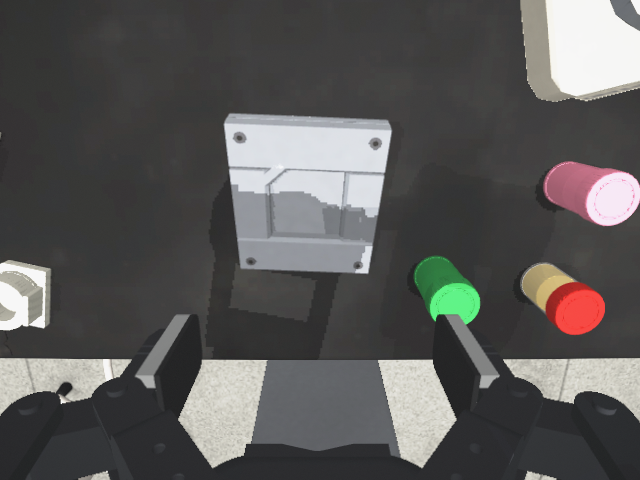

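The deck's screws are at about (239,138), (375,144), (251,261) and (358,266). The filled corner is upper left. I'll fit the deck pose and move to the holder.

```bash
cat >> h.py <<'E'
def load(f):
    return {k:v for k,v in np.load(f+".npz").items()}
def deckR(yaw): return R.from_euler('z',yaw).as_matrix()@R.from_euler('y',-np.radians(22)).as_matrix()
E
python3 - <<'E'
from h import *
from scipy.optimize import least_squares
p=load("w2"); g=cv2.cvtColor(p["frame"],cv2.COLOR_BGR2GRAY).astype(float)
sc=[]
for u,v in[(239.5,138),(375.5,144),(250.5,261.5),(358,266)]:
    for _ in range(3):
        a,b=int(round(u)),int(round(v)); w=g[b-7:b+8,a-7:a+8]; k=np.clip(np.median(w)*0.75-w,0,None)
        yy,xx=np.mgrid[b-7:b+8,a-7:a+8]; u,v=(k*xx).sum()/k.sum(),(k*yy).sum()/k.sum()
    sc.append((u,v))
print(np.round(sc,1).tolist())
L=np.array([[60,48,11.2],[60,-48,11.2],[-60,48,11.2],[-60,-48,11.2]])
f=lambda q:(proj(p,L@deckR(q[2]).T+[q[0],q[1],q[3] if len(q)>3 else 46])-sc).ravel()
for q0 in([545,12,0],[545,12,0,46]):
    r=least_squares(f,q0); print(r.x.round(4),r.fun.round(2))
E
python3 -m pendant '{"rot":[[0,0,0],[0,0,0],[0,0,0],[0,0,0],[0,0,0],[0,0,0],[0,0,0],[0,0,0],[0,0,0]],"translation":[[-40,-305,0],[-40,-305,0],[-40,-305,0],[-40,-305,0],[-40,-305,0],[-40,-305,0],[-40,-305,0],[-40,-305,0],[-40,-305,0]],"fingers":[85,85,85,85,85,85,85,85,85]}'
python3 - <<'E'
from h import *
p=cam("wrist"); cv2.imwrite("pics/w3.png",p["frame"]); np.savez("w3",**{k:p[k] for k in("frame","camera_matrix","D","eye","attitude")})
for t in("holder","bore_floor","holder_small"):
  for x in spot_point(p,t): print(t,np.round(x["location"][::-1],1),x["conf"],onz(p,x["location"][::-1],14 if t=="bore_floor" else 0).round(1))
E
```

```text
[[239.0, 137.6], [375.2, 143.3], [250.2, 262.5], [356.0, 266.4]]
[ 5.485711e+02  2.037650e+01 -4.550000e-02] [-0.1   0.25 -0.34  0.77 -0.48 -0.96  1.04 -0.39]
[ 5.487427e+02  2.035050e+01 -4.550000e-02  4.692920e+01] [-0.32  0.1  -0.12  0.64 -0.62 -0.76  1.18 -0.18]
time: 4.75
position: [505.0, 316.4, 230.2]
ee_rot: [3.141, 0.001, -0.0]
force: [0.9, -0.9, -0.3]
opening: 0.992
grasp_force: 0.0
holder [296.4 104.9] 0.63 [584.3 333.7   0. ]
bore_floor [296.9 103.4] 0.82 [585.6 332.6  14. ]
holder_small [321.9 257.6] 0.57 [442.  310.9   0. ]
```

View pics/w3.png

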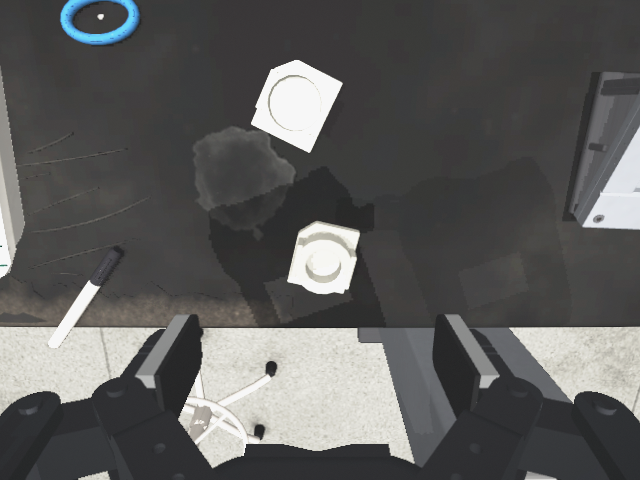

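The wide holder is at (296,104) with its cut corner upper left, yawed about -0.45. I'll fit its silhouette.

```bash
cat >> h.py <<'E'
from scipy.optimize import minimize
def fit_holder(p,q0,thr=150,pad=90):
    """fit x,y,yaw of an upright holder on the table to its white silhouette"""
    g=p["frame"].min(2); c=proj(p,[q0[0],q0[1],15])[0].round().astype(int)
    u0,v0=max(c[0]-pad,0),max(c[1]-pad,0); S=6
    m=(g[v0:c[1]+pad,u0:c[0]+pad]>thr).astype(np.uint8)
    n,l=cv2.connectedComponents(m); m=(l==l[c[1]-v0,c[0]-u0]).astype(np.uint8)
    h,w=m.shape; M=cv2.resize(cv2.GaussianBlur(m.astype(np.float32),(0,0),.5),(w*S,h*S),interpolation=cv2.INTER_LINEAR)>.5
    foot=np.array([[32,-28],[32,14],[18,28],[-32,28],[-32,-28]],float); a=np.linspace(0,2*np.pi,60)
    boss=np.c_[26.5*np.cos(a),26.5*np.sin(a)]; boss=np.r_[boss,[[16,27],[-16,27],[16,-27],[-16,-27]]]
    def im(q):
        o=np.zeros(M.shape,np.uint8)
        for P,z in((foot,(0,10)),(boss,(10,34))):
            X=np.vstack([np.c_[P,np.full(len(P),k)] for k in z])@R.from_euler('z',q[2]).as_matrix().T+[q[0],q[1],0]
            uv=((proj(p,X)-[u0,v0]+.5)*S-.5); hull=cv2.convexHull(uv.astype(np.float32))
            cv2.fillPoly(o,[np.round(hull*16).astype(np.int32)],1,shift=4)
        return o>0
    f=lambda q:(im([q[0],q[1],q[2]/50])^M).sum()/S/S
    r=min((minimize(f,[q0[0],q0[1],y*50],method="Nelder-Mead",options=dict(initial_simplex=np.array([[q0[0],q0[1],y*50]]*4)+np.vstack([np.zeros(3),np.eye(3)*6]))) for y in(q0[2]-.1,q0[2]+.1)),key=lambda r:r.fun)
    return np.array([r.x[0],r.x[1],r.x[2]/50]),r.fun,m.sum()
E
python3 - <<'E'
from h import *
q,e,n=fit_holder(load("w3"),[585,333,-.45]); print(q.round(3),e,n)
go([q[0]-18*np.cos(q[2]),q[1]-18*np.sin(q[2]),150],down(q[2]))
E
```

```text
[ 5.85572e+02  3.33920e+02 -4.51000e-01] 134.41666666666666 5181
t [64.3, -25.4, 80.5] rot [0.0001, -0.0001, 0.451] rows>= 3.0
```

```bash
python3 -m pendant '{"rot":[[0,0,0.45],[0,0,0.45],[0,0,0.45],[0,0,0.45],[0,0,0.45],[0,0,0.45]],"translation":[[64,-25,60],[64,-25,60],[64,-25,60],[64,-25,60],[64,-25,60],[64,-25,60]],"fingers":[85,85,85,85,85,85]}'
python3 - <<'E'
from h import *
p=cam("wrist"); cv2.imwrite("pics/w4.png",p["frame"]); np.savez("w4",**{k:p[k] for k in("frame","camera_matrix","D","eye","attitude")})
for T in(120,170):
  q,e,n=fit_holder(p,[585.6,334,-.45],T,120); print(q.round(3),e,n)
go([q[0],q[1],80],down(q[2])); go([q[0],q[1],8],down(q[2]))
E
```

```text
time: 5.55
position: [568.5, 342.5, 171.6]
ee_rot: [-3.063, 0.694, -0.002]
force: [-0.6, 0.3, 1.0]
opening: 0.993
grasp_force: 0.0
[ 5.85758e+02  3.33868e+02 -4.53000e-01] 72.97222222222221 6344
[ 5.85454e+02  3.34058e+02 -4.60000e-01] 473.52777777777777 5872
t [18.9, 0.5, 91.5] rot [-0.0012, -0.0012, 0.0136] rows>= 1.9
t [18.9, 0.6, 163.5] rot [-0.0012, -0.0012, 0.0136] rows>= 3.3
```

```bash
python3 -m pendant '{"rot":[[0,0,0.006],[0,0,0.006],[0,0,0.006],[0,0,0.006],[0,0,0.006],[0,0,0.006],[0,0,0.006],[0,0,0.006],[0,0,0.006],[0,0,0.006],[0,0,0.006],[0,0,0.006],[0,0,0.006],[0,0,0.006],[0,0,0.006],[0,0,0.006],[0,0,0.006]],"translation":[[19,0.5,50],[19,0.5,95],[19,0.5,135],[19,0.5,155],[19,0.5,163],[19,0.5,163],[19,0.5,163],[19,0.5,163],[19,0.5,163],[19,0.5,163],[19,0.5,163],[19,0.5,163],[19,0.5,163],[19,0.5,163],[19,0.5,163],[19,0.5,163],[19,0.5,163]],"fingers":[85,85,85,85,85,85,40,40,40,40,40,40,40,40,40,40,40]}' 40
python3 - <<'E'
from h import *
p=cam("side"); cv2.imwrite("pics/s2.png",cv2.resize(p["frame"][270:390,250:420],(680,480)))
print(tool()[0])
E
```

```text
time: 7.3
position: [586.2, 334.5, 9.2]
ee_rot: [-3.059, 0.707, -0.004]
force: [-1.1, -0.8, 6.0]
opening: 0.622
grasp_force: 43.5
[586.16647416 334.42124713   9.22429766]
```

View pics/s2.png

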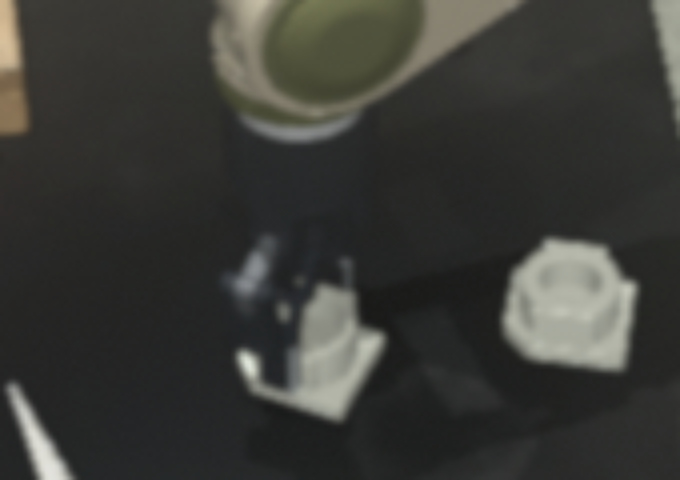

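The wide holder is gripped between the finger pads (about 320,330 in the crop) and the small holder is untouched. Next: lift, then go to the pre-place pose.

```bash
python3 - <<'E'
from h import *
D=np.array([548.6,20.4,46]); y=-.0455; n=deckR(y)[:,2]; A=down(y,np.radians(22))
go(D+n*(9.2+45),A)
p,_=tool(); go(p+[0,0,130],A)
E
```

```text
t [85.5, 306.6, -87.5] rot [0.0767, 0.376, -0.4037] rows>= 6.6
t [0.3, -0.3, -130.0] rot [0.0767, 0.376, -0.4037] rows>= 3.7
```

```bash
python3 -m pendant '{"rot":[[0,0,0],[0,0,0],[0,0,0],[0.0767,0.376,-0.4037],[0.0767,0.376,-0.4037],[0.0767,0.376,-0.4037],[0.0767,0.376,-0.4037],[0.0767,0.376,-0.4037],[0.0767,0.376,-0.4037],[0.0767,0.376,-0.4037],[0.0767,0.376,-0.4037],[0.0767,0.376,-0.4037],[0.0767,0.376,-0.4037],[0.0767,0.376,-0.4037],[0.0767,0.376,-0.4037],[0.0767,0.376,-0.4037],[0.0767,0.376,-0.4037],[0.0767,0.376,-0.4037]],"translation":[[0,0,-40],[0,0,-85],[0,0,-130],[10,35,-130],[20,70,-130],[30,110,-130],[42,150,-130],[55,195,-130],[66,235,-130],[78,280,-125],[85.5,306.6,-110],[85.5,306.6,-95],[85.5,306.6,-87.5],[85.5,306.6,-87.5],[85.5,306.6,-87.5],[85.5,306.6,-87.5],[85.5,306.6,-87.5],[85.5,306.6,-87.5]],"fingers":[40,40,40,40,40,40,40,40,40,40,40,40,40,40,40,40,40,40]}'
python3 - <<'E'
from h import *
p=cam("wrist"); cv2.imwrite("pics/w5.png",p["frame"]); np.savez("w5",**{k:p[k] for k in("frame","camera_matrix","D","eye","attitude")})
D=np.array([548.6,20.4,46]); y=-.0455; n=deckR(y)[:,2]; A=down(y,np.radians(22)); go(D+n*9.2,A)
L=np.array([[60,48,11.2],[60,-48,11.2],[-60,48,11.2],[-60,-48,11.2]])
print(proj(p,L@deckR(y).T+D).round(1).tolist())
E
```

```text
time: 9.15
position: [527.9, 21.3, 95.2]
ee_rot: [3.074, -0.069, 0.594]
force: [0.2, 0.1, -0.1]
opening: 0.625
grasp_force: 42.9
t [1.0, -0.1, 44.1] rot [0.0011, 0.0024, 0.0006] rows>= 0.9
[[208.6, 149.5], [423.3, 149.5], [227.2, 375.7], [404.9, 375.5]]
```

View pics/w5.png

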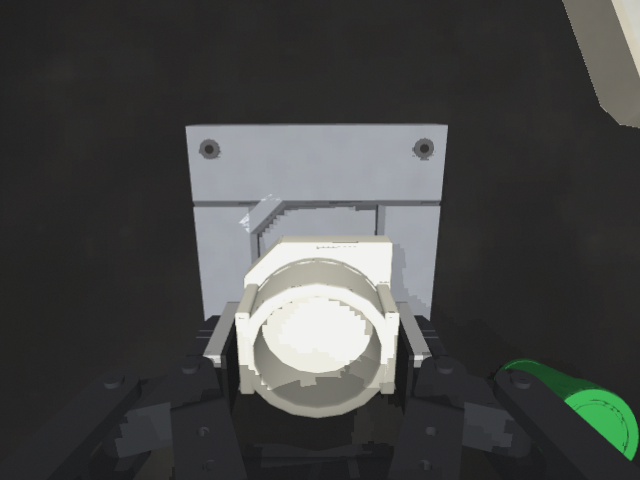

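The two upper screws are at (209,149) and (424,148), within 1 px of the prediction. The holder is held upright with its cut corner upper left. I'll check where the foot sits in the grip.

```bash
python3 - <<'E'
from h import *
p=load("w5"); P,A=tool()
H=np.array([[32,-28,10],[18,28,10],[32,14,10],[32,-28,0]]) 
for dx in(0,1):
  X=np.c_[H[:,0]+dx,-H[:,1],9.2-H[:,2]]
  print(proj(p,X@A.T+P).round(1).tolist())
s=cv2.resize(p["frame"][200:300,230:400],None,fx=4.5,fy=4.5,interpolation=2); cv2.imwrite("pics/w5c.png",s)
E
```

```text
[[392.0, 241.6], [242.4, 276.6], [278.1, 241.6], [387.5, 233.4]]
[[392.2, 239.0], [242.2, 274.1], [278.0, 239.0], [387.7, 231.0]]
```

View pics/w5c.png

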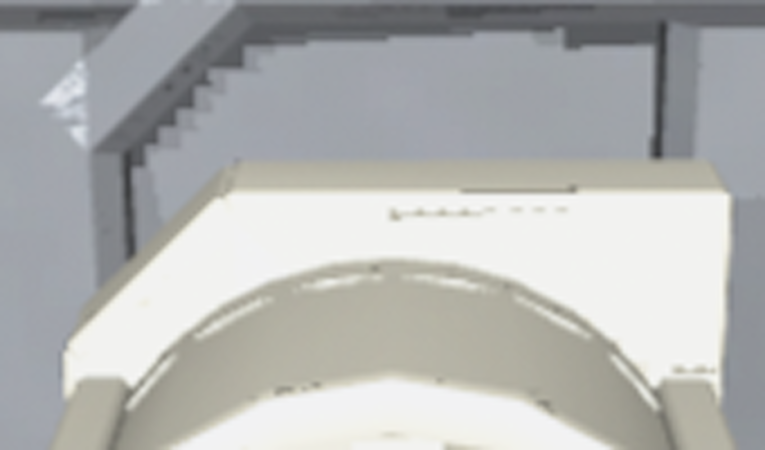

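Grip offsets are under 1 mm. I'll insert slowly and stop just above the floor.

```bash
python3 -m pendant '{"rot":[[0,0.002,0],[0,0.002,0],[0,0.002,0],[0,0.002,0],[0,0.002,0],[0,0.002,0],[0,0.002,0],[0,0.002,0],[0,0.002,0],[0,0.002,0],[0,0.002,0],[0,0.002,0],[0,0.002,0],[0,0.002,0]],"translation":[[1,0,12],[1,0,22],[1,0,28],[1,0,31],[1,0,33],[1,0,35],[1,0,36.5],[1,0,38],[1,0,39],[1,0,40],[1,0,41],[1,0,42],[1,0,42],[1,0,42]],"fingers":[40,40,40,40,40,40,40,40,40,40,40,40,40,40]}'
cat > st.py <<'E'
from h import *
s=sense(); D=np.array([548.6,20.4,46]); d=deckR(-.0455); P,A=tool()
print("TCP in deck",(d.T@(P-D)).round(2),"F deck",(d.T@np.array(s["force"])).round(1),"T",np.round(s["wrist_torque"],2),"rot err",R.from_matrix(A.T@down(-.0455,np.radians(22))).as_rotvec().round(4))
E
python3 st.py
```

```text
time: 10.6
position: [544.3, 20.3, 56.2]
ee_rot: [3.074, -0.07, 0.596]
force: [-0.5, -0.6, -0.3]
opening: 0.624
grasp_force: 42.9
TCP in deck [-0.19 -0.33 11.1 ] F deck [-0.6 -0.6 -0.1] T [-0.01  0.28  0.05] rot err [0.0012 0.0008 0.0002]
```

```bash
python3 -m pendant '{"rot":[[0,0,0],[0,0,0],[0,0,0],[0,0,0],[0,0,0],[0,0,0],[0,0,0]],"translation":[[0,0,0.5],[0,0,1],[0,0,1.4],[0,0,1.8],[0,0,2.2],[0,0,2.2],[0,0,2.2]],"fingers":[40,40,40,40,40,40,40]}'; python3 st.py
```

```text
time: 11.3
position: [545.0, 20.2, 54.4]
ee_rot: [3.074, -0.07, 0.596]
force: [-3.1, 0.4, 4.6]
opening: 0.619
grasp_force: 43.5
TCP in deck [-0.22 -0.32  9.1 ] F deck [-1.2  0.2  5.5] T [0.02 0.39 0.02] rot err [0.0012 0.0007 0.0003]
```

```bash
python3 -m pendant '{"rot":[[0,0,0],[0,0,0],[0,0,0],[0,0,0],[0,0,0],[0,0,0],[0,0,0],[0,0,0],[0,0,0],[0,0,0],[0,0,0],[0,0,0],[0,0,0],[0,0,0]],"translation":[[0,0,0.4],[0,0,0.4],[0,0,0],[0,0,0],[0,0,0],[0,0,0],[0,0,0],[0,0,-10],[0,0,-40],[0,0,-80],[0,0,-110],[0,0,-110],[0,0,-110],[0,0,-110]],"fingers":[40,40,62,70,85,85,85,85,85,85,85,85,85,85]}'
python3 - <<'E'
from h import *
p=cam("wrist"); cv2.imwrite("pics/w6.png",p["frame"]); np.savez("w6",**{k:p[k] for k in("frame","camera_matrix","D","eye","attitude")})
D=np.array([548.6,20.4,46]); d=deckR(-.0455); a=np.linspace(0,2*np.pi,90)
I=p["frame"].copy()
for r,z in((21.5,34),(21.5,14)):
  cv2.polylines(I,[proj(p,np.c_[r*np.cos(a),r*np.sin(a),0*a+z]@d.T+D).round().astype(int)],True,(0,0,255),1)
F=np.array([[32,-28],[32,14],[18,28],[-32,28],[-32,-28]])
cv2.polylines(I,[proj(p,np.c_[F,np.full(5,10)]@d.T+D).round().astype(int)],True,(255,0,0),1)
cv2.imwrite("pics/w6o.png",cv2.resize(I[120:360,180:460],(700,600),interpolation=2))
go([458,-212,200],down(-.3))
E
```

```text
time: 12.7
position: [503.7, 22.3, 155.4]
ee_rot: [3.074, -0.07, 0.594]
force: [0.4, 1.0, -0.1]
opening: 0.994
grasp_force: 0.0
t [-15.9, 236.2, -54.4] rot [-0.0476, -0.3792, 0.2513] rows>= 4.9
```

View pics/w6o.png

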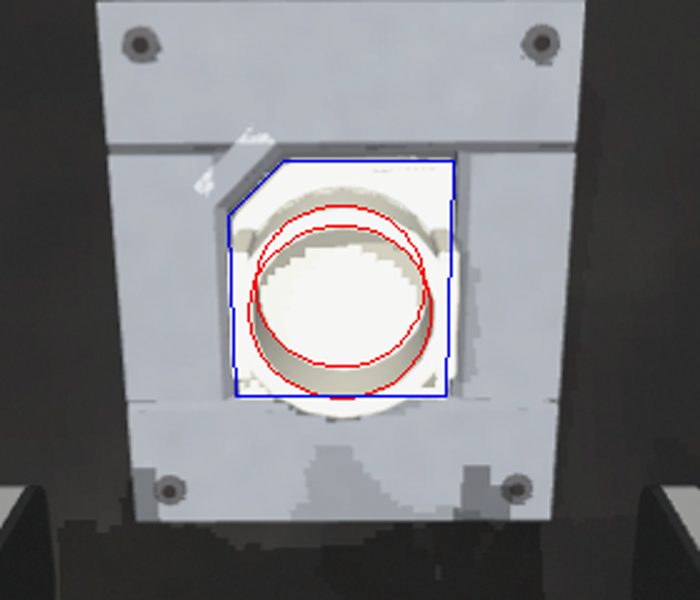

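The holder is seated square: the blue predicted foot outline matches and the cut sits at the filled corner. I'll move on to the jar, and meanwhile measure the bore rim from w6.

```bash
python3 -m pendant '{"rot":[[-0.0476,-0.379,0.251],[-0.0476,-0.379,0.251],[-0.0476,-0.379,0.251],[-0.0476,-0.379,0.251],[-0.0476,-0.379,0.251],[-0.0476,-0.379,0.251],[-0.0476,-0.379,0.251],[-0.0476,-0.379,0.251],[-0.0476,-0.379,0.251],[-0.0476,-0.379,0.251]],"translation":[[-16,50,-54],[-16,100,-54],[-16,150,-54],[-16,195,-54],[-16,236,-54],[-16,236,-54],[-16,236,-54],[-16,236,-54],[-16,236,-54],[-16,236,-54]],"fingers":[85,85,85,85,85,85,85,85,85,85]}'
python3 - <<'E'
from h import *
D=np.array([548.6,20.4,46]); d=deckR(-.0455)
p=load("w6"); g=p["frame"].min(2).astype(int)
# radial profiles of the bore rim at z=34: max brightness fall going inward
for a in range(0,360,30):
    r=np.arange(17,26,.5); c=np.radians(a)
    uv=proj(p,np.c_[r*np.cos(c),r*np.sin(c),0*r+34]@d.T+D).astype(np.float32)
    print(a,cv2.remap(p["frame"].min(2),uv[:,:1],uv[:,1:],1).ravel().tolist())
p=cam("wrist"); cv2.imwrite("pics/w7.png",p["frame"]); np.savez("w7",**{k:p[k] for k in("frame","camera_matrix","D","eye","attitude")})
hsv=cv2.cvtColor(p["frame"],cv2.COLOR_BGR2HSV)
m=cv2.inRange(hsv,(0,150,90),(6,255,255))|cv2.inRange(hsv,(174,150,90),(180,255,255))
n,l,s,c=cv2.connectedComponentsWithStats(m); i=1+np.argmax(s[1:,4])
hull=cv2.convexHull(np.argwhere(l==i)[:,::-1].astype(np.float32))
a=np.linspace(0,2*np.pi,60)
from scipy.optimize import minimize
M=np.zeros(m.shape,np.uint8); M[l==i]=1; S=4
def f(q):
    X=np.vstack([np.c_[q[0]+22*np.cos(a),q[1]+22*np.sin(a),0*a+z] for z in(51,67)])
    h=cv2.convexHull(proj(p,X).astype(np.float32)); o=np.zeros((480*S,640*S),np.uint8); cv2.fillPoly(o,[np.round(((h+.5)*S-.5)*16).astype(np.int32)],1,shift=4)
    return (cv2.resize(o.astype(np.float32),(640,480),interpolation=cv2.INTER_AREA)-M).__abs__().sum()
r=minimize(f,[458,-212],method="Nelder-Mead",options=dict(initial_simplex=[[458,-212],[463,-212],[458,-207]])); print(r.x,r.fun,s[i],c[i])
q=r.x; go([q[0],q[1],120],down(-.3)); go([q[0],q[1],38],down(-.3))
E
```

```text
time: 13.75
position: [458.4, -210.6, 200.6]
ee_rot: [-3.107, 0.466, -0.003]
force: [0.6, 0.2, 0.9]
opening: 0.994
grasp_force: 0.0
0 [172, 160, 160, 160, 160, 160, 160, 171, 200, 235, 242, 244, 245, 246, 246, 246, 245, 230]
30 [164, 160, 160, 161, 161, 160, 159, 191, 227, 242, 244, 246, 246, 246, 246, 241, 219, 182]
60 [238, 238, 235, 231, 217, 181, 157, 169, 210, 240, 244, 245, 245, 245, 246, 244, 240, 240]
90 [238, 231, 190, 142, 119, 117, 120, 161, 219, 240, 245, 245, 246, 245, 245, 245, 244, 236]
120 [147, 147, 147, 147, 146, 145, 145, 149, 185, 226, 244, 245, 245, 245, 245, 244, 243, 242]
150 [172, 172, 173, 173, 173, 173, 172, 173, 188, 217, 243, 245, 246, 245, 245, 244, 243, 226]
180 [183, 184, 184, 185, 186, 185, 185, 185, 185, 197, 220, 241, 246, 246, 246, 246, 245, 243]
210 [178, 178, 178, 178, 178, 178, 178, 177, 177, 182, 198, 231, 245, 246, 246, 244, 241, 242]
240 [192, 163, 159, 157, 155, 153, 152, 150, 149, 147, 153, 187, 240, 245, 246, 245, 245, 244]
270 [245, 245, 245, 244, 239, 192, 140, 117, 115, 122, 165, 227, 243, 245, 245, 246, 246, 245]
300 [243, 241, 220, 199, 193, 192, 192, 192, 188, 179, 207, 238, 243, 245, 245, 245, 245, 246]
330 [210, 195, 193, 192, 192, 190, 182, 166, 179, 215, 240, 243, 244, 245, 246, 246, 244, 235]
[ 457.59409745 -212.48303157] 138.6875 [ 289  191   62   62 3048] [319.06627297 221.51902887]
t [-0.4, 1.9, 80.7] rot [-0.0002, -0.0022, 0.002] rows>= 1.6
t [-0.6, 1.9, 162.7] rot [-0.0002, -0.0022, 0.002] rows>= 3.3
```

```bash
python3 -m pendant '{"rot":[[0,0,0],[0,0,0],[0,0,0],[0,0,0],[0,0,0],[0,0,0],[0,0,0],[0,0,0],[0,0,0],[0,0,0],[0,0,0],[0,0,0],[0,0,0],[0,0,0],[0,0,0],[0,0,0],[0,0,0],[0,0,0]],"translation":[[-0.5,1.9,40],[-0.5,1.9,80],[-0.5,1.9,120],[-0.5,1.9,150],[-0.5,1.9,162],[-0.5,1.9,162],[-0.5,1.9,162],[-0.5,1.9,162],[-0.5,1.9,162],[-0.5,1.9,162],[-0.5,1.9,162],[-0.5,1.9,162],[-0.5,1.9,162],[-0.5,1.9,162],[-0.5,1.9,162],[-0.5,1.9,162],[-0.5,1.9,162],[-0.5,1.9,162]],"fingers":[85,85,85,85,85,85,60,50,46,40,30,30,30,30,30,30,30,30]}' 40
python3 - <<'E'
from h import *
P,A=tool(); print(P)
D=np.array([548.6,20.4,46]); y=-.0455; d=deckR(y); T=down(y,np.radians(22))
go(D+d@[-.3,-.45,38.5+14+60],T)
E
```

```text
time: 15.6
position: [458.1, -214.0, 39.7]
ee_rot: [3.105, -0.469, 0.007]
force: [0.2, 1.2, 7.0]
opening: 0.489
grasp_force: 39.7
[ 458.06423922 -213.95891047   39.69776292]
t [-23.1, -239.5, -110.8] rot [0.05, 0.3775, -0.2507] rows>= 5.3
```

```bash
python3 -m pendant '{"rot":[[0,0,0],[0,0,0],[0,0,0],[0.05,0.3775,-0.25],[0.05,0.3775,-0.25],[0.05,0.3775,-0.25],[0.05,0.3775,-0.25],[0.05,0.3775,-0.25],[0.05,0.3775,-0.25],[0.05,0.3775,-0.25],[0.05,0.3775,-0.25],[0.05,0.3775,-0.25],[0.05,0.3775,-0.25],[0.05,0.3775,-0.25],[0.05,0.3775,-0.25],[0.05,0.3775,-0.25]],"translation":[[0,0,-40],[0,0,-85],[0,0,-125],[-4,-40,-125],[-8,-80,-125],[-12,-120,-125],[-16,-165,-125],[-20,-205,-125],[-23,-239.5,-120],[-23,-239.5,-115],[-23,-239.5,-110.8],[-23,-239.5,-110.8],[-23,-239.5,-110.8],[-23,-239.5,-110.8],[-23,-239.5,-110.8],[-23,-239.5,-110.8]],"fingers":[30,30,30,30,30,30,30,30,30,30,30,30,30,30,30,30]}'
python3 st.py
python3 - <<'E'
from h import *
p=cam("wrist"); np.savez("w8",**{k:p[k] for k in("frame","camera_matrix","D","eye","attitude")})
I=p["frame"].copy(); P,A=tool(); a=np.linspace(0,2*np.pi,90)
D=np.array([548.6,20.4,46]); d=deckR(-.0455)
for r,z in((22,39.7-67),(22,39.7-51)): cv2.polylines(I,[proj(p,np.c_[r*np.cos(a),r*np.sin(a),0*a+z]@A.T+P).round().astype(int)],True,(255,255,0),1)
cv2.polylines(I,[proj(p,np.c_[21.5*np.cos(a)-.3,21.5*np.sin(a)-.45,0*a+34]@d.T+D).round().astype(int)],True,(0,255,0),1)
L=np.array([[60,48,11.2],[60,-48,11.2]])
print(proj(p,L@d.T+D).round(1).tolist())
cv2.imwrite("pics/w8.png",cv2.resize(I[100:480,120:520],(632,600),interpolation=2))
E
```

```text
time: 17.2
position: [506.1, 21.7, 149.5]
ee_rot: [3.076, -0.073, 0.595]
force: [-0.3, 0.2, -1.7]
opening: 0.489
grasp_force: 41.0
TCP in deck [ -0.7   -0.63 111.89] F deck [-0.9  0.2 -1.4] T [ 0.04  0.27 -0.01] rot err [-0.0009  0.0018 -0.0019]
[[232.8, 139.2], [397.2, 138.8]]
```

View pics/w8.png

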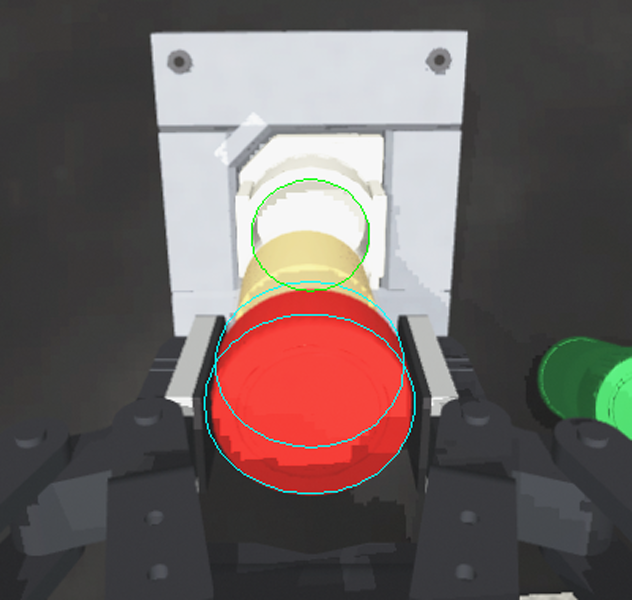

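The jar is held over the bore, with the cap centred at about (310,390) in the crop. The cap reads a little smaller than predicted, so I'll fit its pose in the grip, including tilt.

```bash
cat > fj.py <<'E'
from h import *
def fit(p,P,A,body=True):
    hsv=cv2.cvtColor(p["frame"],cv2.COLOR_BGR2HSV)
    red=cv2.inRange(hsv,(0,120,50),(7,255,255))|cv2.inRange(hsv,(173,120,50),(180,255,255))
    tan=cv2.inRange(hsv,(14,50,80),(32,255,255))
    out=[]
    for m in(red,tan):
        n,l,s,c=cv2.connectedComponentsWithStats(m); i=1+np.argmax(s[1:,4]); out.append((l==i).astype(np.float32)); print(s[i],c[i].round(1))
    Mr=out[0]; Mu=np.clip(out[0]+out[1],0,1); a=np.linspace(0,2*np.pi,60); S=4
    def im(q,segs):
        o=np.zeros((480*S,640*S),np.uint8); Q=R.from_rotvec([0,q[3]/30,0]).as_matrix()
        for r,zs in segs:
            X=np.vstack([np.c_[r*np.cos(a),r*np.sin(a),0*a+40-z] for z in zs])   # about the point 40 above the base
            X=X@Q.T+[q[0],q[1],q[2]-40]                                          # q2: TCP height above base
            h=cv2.convexHull(proj(p,X@A.T+P).astype(np.float32)); cv2.fillPoly(o,[np.round(((h+.5)*S-.5)*16).astype(np.int32)],1,shift=4)
        return cv2.resize(o.astype(np.float32),(640,480),interpolation=cv2.INTER_AREA)
    def f(q):
        e=abs(im(q,[(22,(51,67))])-Mr).sum()
        # upper contour of the body: compare above the cap only
        if body:
            k=slice(0,int(np.argwhere(Mr.any(1))[0,0])+8); e+=abs(im(q,[(22,(51,67)),(20,(0,51))])[k]-Mu[k]).sum()
        return e
    q0=np.array([0,0,38.,0]); b=None
    for s in(3,-3):
        r=minimize(f,q0,method="Nelder-Mead",options=dict(initial_simplex=np.vstack([q0,q0+np.eye(4)*s]),xatol=.02,fatol=.3,maxiter=400))
        if b is None or r.fun<b.fun:b=r
    print("x,y,z",b.x[:3].round(2),"tilt",round(b.x[3]/30,4),b.fun); return b.x
if __name__=="__main__":
    P,A=tool(); p=load("w8"); fit(p,P,A); fit(p,P,A,False)
E
python3 fj.py
```

```text
[  253   283   128   131 13439] [316.6 348.7]
[ 269  246   90   56 2725] [311.8 270. ]
x,y,z [-3.79  0.2  43.03] tilt -0.0321 578.5625
[  253   283   128   131 13439] [316.6 348.7]
[ 269  246   90   56 2725] [311.8 270. ]
x,y,z [-3.26  0.31 42.77] tilt -0.0064 237.5
```

The fitted pads seem to hide the cap's lateral edges (opening 42 < 44), which biases depth. I'll refit using the centre columns only.

```bash
python3 - <<'E'
from h import *
from scipy.optimize import least_squares
P,A=tool(); p=load("w8"); hsv=cv2.cvtColor(p["frame"],cv2.COLOR_BGR2HSV)
for u in(290,317,344): print(u,[(v,*hsv[v,u]) for v in list(range(238,252,1))+list(range(276,288))+list(range(408,420))])
a=np.linspace(0,2*np.pi,400)
def ext(q,u):
    Q=R.from_rotvec([0,q[2],0]).as_matrix(); o=[]
    def ring(r,z): return proj(p,(np.c_[r*np.cos(a),r*np.sin(a),0*a+40-z]@Q.T+[q[0],0,q[1]-40])@A.T+P)
    for r,z,s in((22,67,1),(22,51,-1),(20,0,-1)):
        w=ring(r,z); i=np.abs(w[:,0]-u)<3; o.append((s*np.max(s*w[i,1])))
    return np.array(o)
for q in([0,39.7,0],[-1,39.7,0],[0,41.7,0],[0,39.7,.03]): print(q,[ext(q,u).round(1).tolist() for u in(317,)])
E
```

```text
290 [(238, np.uint8(0), np.uint8(0), np.uint8(247)), (239, np.uint8(0), np.uint8(0), np.uint8(247)), (240, np.uint8(0), np.uint8(0), np.uint8(247)), (241, np.uint8(0), np.uint8(0), np.uint8(247)), (242, np.uint8(0), np.uint8(0), np.uint8(247)), (243, np.uint8(0), np.uint8(0), np.uint8(247)), (244, np.uint8(0), np.uint8(0), np.uint8(247)), (245, np.uint8(0), np.uint8(0), np.uint8(247)), (246, np.uint8(0), np.uint8(0), np.uint8(247)), (247, np.uint8(30), np.uint8(1), np.uint8(247)), (248, np.uint8(15), np.uint8(2), np.uint8(247)), (249, np.uint8(20), np.uint8(3), np.uint8(247)), (250, np.uint8(30), np.uint8(2), np.uint8(247)), (251, np.uint8(30), np.uint8(4), np.uint8(246)), (276, np.uint8(27), np.uint8(80), np.uint8(246)), (277, np.uint8(25), np.uint8(86), np.uint8(237)), (278, np.uint8(24), np.uint8(85), np.uint8(226)), (279, np.uint8(24), np.uint8(85), np.uint8(226)), (280, np.uint8(24), np.uint8(85), np.uint8(227)), (281, np.uint8(24), np.uint8(86), np.uint8(227)), (282, np.uint8(24), np.uint8(85), np.uint8(227)), (283, np.uint8(23), np.uint8(86), np.uint8(228)), (284, np.uint8(23)
[... 3946 characters left out ...]
6), np.uint8(73)), (409, np.uint8(15), np.uint8(9), np.uint8(59)), (410, np.uint8(10), np.uint8(13), np.uint8(61)), (411, np.uint8(0), np.uint8(8), np.uint8(63)), (412, np.uint8(0), np.uint8(13), np.uint8(61)), (413, np.uint8(15), np.uint8(9), np.uint8(59)), (414, np.uint8(0), np.uint8(9), np.uint8(59)), (415, np.uint8(15), np.uint8(9), np.uint8(59)), (416, np.uint8(170), np.uint8(13), np.uint8(59)), (417, np.uint8(10), np.uint8(13), np.uint8(60)), (418, np.uint8(0), np.uint8(10), np.uint8(53)), (419, np.uint8(0), np.uint8(11), np.uint8(45))]
[0, 39.7, 0] [[412.2, 278.0, 238.1]]
[-1, 39.7, 0] [[414.5, 280.6, 240.1]]
[0, 41.7, 0] [[408.2, 275.8, 236.8]]
[0, 39.7, 0.03] [[412.7, 279.7, 236.1]]
```

The fit shows the jar about 3 mm off along the pads and maybe lower, which is too much for the ±1.5 mm bore clearance. I'll set it back and regrasp it centred in both axes.

```bash
python3 - <<'E'
from h import *
go([458,-213,45],down(-.3)); go([458,-213,160],down(-.3))
E
```

```text
t [-73.2, 237.0, 82.8] rot [-0.0499, -0.3799, 0.2499] rows>= 5.2
t [-30.3, 236.8, -23.9] rot [-0.0499, -0.3799, 0.2499] rows>= 4.8
```

```bash
python3 -m pendant '{"rot":[[0,0,0],[-0.05,-0.38,0.25],[-0.05,-0.38,0.25],[-0.05,-0.38,0.25],[-0.05,-0.38,0.25],[-0.05,-0.38,0.25],[-0.05,-0.38,0.25],[-0.05,-0.38,0.25],[-0.05,-0.38,0.25],[-0.05,-0.38,0.25],[-0.05,-0.38,0.25],[-0.05,-0.38,0.25],[-0.05,-0.38,0.25],[-0.05,-0.38,0.25],[-0.05,-0.38,0.25]],"translation":[[0,0,-24],[-6,45,-24],[-12,90,-24],[-18,135,-24],[-24,185,-24],[-30,236.8,-24],[-30,236.8,-24],[-40,236.8,0],[-53,236.9,33],[-62,237,55],[-69,237,72],[-71,237,78],[-73.2,237,82.8],[-73.2,237,82.8],[-73.2,237,82.8]],"fingers":[30,30,30,30,30,30,30,30,30,30,30,30,30,30,30]}'
python3 -m pendant '{"rot":[[0,0,0],[0,0,0],[0,0,0],[0,0,0],[0,0,0]],"translation":[[0,0,0.7],[0,0,1.4],[0,0,2],[0,0,2],[0,0,2]],"fingers":[30,30,30,30,30]}'
```

```text
time: 18.75
position: [458.4, -213.0, 45.6]
ee_rot: [3.106, -0.469, 0.001]
force: [0.4, -0.8, -1.7]
opening: 0.489
grasp_force: 41.1
time: 19.25
position: [458.0, -212.8, 42.9]
ee_rot: [3.106, -0.469, -0.0]
force: [0.7, -0.0, -0.8]
opening: 0.488
grasp_force: 41.1
```

```bash
python3 -m pendant '{"rot":[[0,0,0],[0,0,0],[0,0,0],[0,0,0]],"translation":[[0,0,0.5],[0,0,1],[0,0,1],[0,0,1]],"fingers":[30,30,30,30]}'
```

```text
time: 19.65
position: [458.0, -212.8, 41.9]
ee_rot: [3.106, -0.469, -0.001]
force: [0.2, 0.1, -0.7]
opening: 0.49
grasp_force: 41.1
```

```bash
python3 -m pendant '{"rot":[[0,0,0],[0,0,0],[0,0,0],[0,0,0],[0,0,0]],"translation":[[0,0,0.7],[0,0,1.4],[0,0,2],[0,0,2],[0,0,2]],"fingers":[30,30,30,30,30]}'
```

```text
time: 20.15
position: [458.0, -212.8, 39.9]
ee_rot: [3.106, -0.469, -0.001]
force: [-0.3, 0.3, -0.2]
opening: 0.491
grasp_force: 41.1
```

```bash
python3 -m pendant '{"rot":[[0,0,0],[0,0,0],[0,0,0],[0,0,0],[0,0,0],[0,0,-1.57],[0,0,-1.57],[0,0,-1.57],[0,0,-1.57],[0,0,-1.57],[0,0,-1.57],[0,0,-1.57],[0,0,-1.57],[0,0,-1.57],[0,0,-1.57],[0,0,-1.57],[0,0,-1.57],[0,0,-1.57]],"translation":[[0,0,0.4],[0,0,0.4],[0,0,0.4],[0,0,0.4],[0,0,0.4],[0,0,5],[0,0,10],[0,0,15],[0,0,20],[0,0,24],[0,0,24],[0,0,24],[0,0,24],[0,0,24],[0,0,24],[0,0,24],[0,0,24],[0,0,24]],"fingers":[55,65,75,85,85,85,85,85,85,85,85,85,85,85,85,85,85,85]}' 25
python3 -c "
from h import *
P,A=tool();print(P,A[:,0])"
```

```text
time: 21.95
position: [458.0, -212.8, 15.9]
ee_rot: [-2.531, -1.861, 0.0]
force: [0.5, 0.1, 0.0]
opening: 0.996
grasp_force: 0.0
[ 458.03830461 -212.82461816   15.90087656] [ 2.97943463e-01  9.54583500e-01 -1.84665496e-04]
```

```bash
python3 -m pendant '{"rot":[[0,0,0],[0,0,0],[0,0,0],[0,0,0],[0,0,0],[0,0,0],[0,0,0],[0,0,0],[0,0,0],[0,0,0],[0,0,0],[0,0,0],[0,0,0]],"translation":[[0,0,0],[0,0,0],[0,0,0],[0,0,0],[0,0,0],[0,0,0],[0,0,0],[0,0,0],[0,0,0],[0,0,0],[0,0,0],[0,0,0],[0,0,0]],"fingers":[70,60,52,46,42,40,38,36,34,32,32,32,32]}' 25
python3 -m pendant '{"rot":[[0,0,0],[0,0,0],[0,0,0],[0,0,0],[0,0,0],[0,0,0],[0,0,0],[0,0,0],[0,0,0],[0,0,0],[0,0,0],[0,0,0],[0,0,0],[0,0,0],[0,0,0],[0,0,0],[0,0,0],[0,0,0]],"translation":[[0,0,0],[0,0,0],[0,0,0],[0,0,-10],[0,0,-20],[0,0,-23],[0,0,-23],[0,0,-23],[0,0,-23],[0,0,-23],[0,0,-23],[0,0,-23],[0,0,-23],[0,0,-23],[0,0,-23],[0,0,-23],[0,0,-23],[0,0,-23]],"fingers":[50,60,65,65,65,65,60,55,50,46,42,38,34,32,32,32,32,32]}' 60
python3 - <<'E'
from h import *
D=np.array([548.6,20.4,46]); y=-.0455; d=deckR(y); T=down(y,np.radians(22))
go(D+d@[-.3,-.45,39+14+60],T); print(sense()["joint_positions"].round(2))
E
```

```text
time: 23.25
position: [458.0, -212.9, 16.0]
ee_rot: [2.529, 1.864, -0.0]
force: [-1.0, 1.1, 4.9]
opening: 0.485
grasp_force: 24.8
time: 25.05
position: [458.0, -212.8, 39.0]
ee_rot: [-2.529, -1.864, 0.001]
force: [-2.3, 1.5, 5.0]
opening: 0.483
grasp_force: 60.1
t [238.4, -23.6, -111.7] rot [-0.2526, 0.327, 1.2987] rows>= 9.1
[-0.67  0.54  1.69 -0.    0.92 -0.37]
```

```bash
python3 -m pendant '{"rot":[[0,0,0],[0,0,0],[0,0,0],[-0.2526,0.327,1.2987],[-0.2526,0.327,1.2987],[-0.2526,0.327,1.2987],[-0.2526,0.327,1.2987],[-0.2526,0.327,1.2987],[-0.2526,0.327,1.2987],[-0.2526,0.327,1.2987],[-0.2526,0.327,1.2987],[-0.2526,0.327,1.2987],[-0.2526,0.327,1.2987],[-0.2526,0.327,1.2987],[-0.2526,0.327,1.2987],[-0.2526,0.327,1.2987],[-0.2526,0.327,1.2987],[-0.2526,0.327,1.2987]],"translation":[[0,0,-40],[0,0,-85],[0,0,-125],[30,-3,-125],[60,-6,-125],[90,-9,-125],[120,-12,-125],[150,-15,-125],[180,-18,-125],[210,-21,-125],[238.4,-23.6,-125],[238.4,-23.6,-118],[238.4,-23.6,-111.7],[238.4,-23.6,-111.7],[238.4,-23.6,-111.7],[238.4,-23.6,-111.7],[238.4,-23.6,-111.7],[238.4,-23.6,-111.7]],"fingers":[30,30,30,30,30,30,30,30,30,30,30,30,30,30,30,30,30,30]}'
python3 st.py
python3 - <<'E'
from h import *
import fj
P,A=tool(); p=cam("wrist"); np.savez("w9",**{k:p[k] for k in("frame","camera_matrix","D","eye","attitude")}); fj.fit(p,P,A)
D=np.array([548.6,20.4,46]); y=-.0455; d=deckR(y); T=down(y,np.radians(22))
go(D+d@[-.3,-.45,39+34+5],T); go(D+d@[-.3,-.45,39+14],T)
E
```

```text
time: 26.85
position: [506.2, 21.6, 150.7]
ee_rot: [3.074, -0.07, 0.598]
force: [-0.3, -0.8, -0.3]
opening: 0.483
grasp_force: 61.1
TCP in deck [-6.0000e-02 -7.7000e-01  1.1297e+02] F deck [-0.3 -0.8 -0.1] T [-0.01  0.2   0.01] rot err [ 0.0002 -0.0002 -0.    ]
[  253   276   128   132 13642] [316.7 342.2]
[ 271  240   90   54 2645] [314.5 263.3]
x,y,z [-0.81  0.13 42.7 ] tilt -0.0281 405.4375
t [-0.2, -0.2, 35.0] rot [0.0001, -0.0002, -0.0] rows>= 0.7
t [-0.2, -0.2, 60.0] rot [0.0001, -0.0002, -0.0] rows>= 1.2
```

Recentred: the offset along the pads dropped from -3.5 to -0.8 mm, about the size of the camera bias. I'll lower it in steps.

```bash
python3 -m pendant '{"rot":[[0,0,0],[0,0,0],[0,0,0],[0,0,0],[0,0,0],[0,0,0],[0,0,0],[0,0,0],[0,0,0],[0,0,0],[0,0,0]],"translation":[[-0.2,-0.2,15],[-0.2,-0.2,28],[-0.2,-0.2,34],[-0.2,-0.2,37],[-0.2,-0.2,39],[-0.2,-0.2,40],[-0.2,-0.2,41],[-0.2,-0.2,42],[-0.2,-0.2,43],[-0.2,-0.2,43],[-0.2,-0.2,43]],"fingers":[30,30,30,30,30,30,30,30,30,30,30]}'
python3 st.py
```

```text
time: 28.0
position: [521.4, 21.5, 111.9]
ee_rot: [3.074, -0.069, 0.599]
force: [-13.7, -1.1, 16.7]
opening: 0.478
grasp_force: 63.1
TCP in deck [-0.57 -0.15 71.28] F deck [-6.4 -1.7 20.6] T [-0.07  0.92 -0.04] rot err [ 0.0002 -0.0009  0.0006]
```

Contact is at the rim (20 N) with a push downslope, which means the jar sits slightly upslope of the bore. I'll back off, shift 1 mm downslope and retry.

```bash
python3 -m pendant '{"rot":[[0,0,0],[0,0,0],[0,0,0],[0,0,0],[0,0,0],[0,0,0],[0,0,0],[0,0,0],[0,0,0]],"translation":[[0,0,-3],[0,0,-5],[-1,0,-5],[-1,0,-4],[-1,0,-3],[-1,0,-2],[-1,0,-1],[-1,0,-1],[-1,0,-1]],"fingers":[30,30,30,30,30,30,30,30,30]}'
python3 st.py
```

```text
time: 28.9
position: [520.6, 21.4, 111.0]
ee_rot: [3.075, -0.07, 0.597]
force: [0.1, -0.5, -0.8]
opening: 0.482
grasp_force: 61.1
TCP in deck [-1.59 -0.23 70.79] F deck [-0.2 -0.5 -0.7] T [-0.05  0.31  0.03] rot err [-0.      0.0003 -0.    ]
```

```bash
python3 -m pendant '{"rot":[[0,0,0],[0,0,0],[0,0,0],[0,0,0],[0,0,0],[0,0,0],[0,0,0]],"translation":[[0,0,1],[0,0,2],[0,0,3],[0,0,4],[0,0,5],[0,0,5],[0,0,5]],"fingers":[30,30,30,30,30,30,30]}'
python3 st.py
```

```text
time: 29.6
position: [522.6, 21.4, 106.5]
ee_rot: [3.075, -0.07, 0.598]
force: [-0.8, -1.1, -1.2]
opening: 0.482
grasp_force: 61.1
TCP in deck [-1.49 -0.21 65.83] F deck [-1.1 -1.1 -0.8] T [-0.06  0.34 -0.06] rot err [-0.0001  0.0001 -0.0001]
```

In the bore and moving freely. Continuing down: the floor is expected at TCP z≈53, or up to 55 if the jar was pushed up in the grip.

```bash
python3 -m pendant '{"rot":[[0,0,0],[0,0,0],[0,0,0],[0,0,0],[0,0,0],[0,0,0],[0,0,0],[0,0,0],[0,0,0]],"translation":[[0,0,1.5],[0,0,3],[0,0,4.5],[0,0,6],[0,0,7],[0,0,8],[0,0,9],[0,0,9],[0,0,9]],"fingers":[30,30,30,30,30,30,30,30,30]}'
python3 st.py
```

```text
time: 30.5
position: [526.0, 21.2, 98.2]
ee_rot: [3.075, -0.07, 0.598]
force: [0.1, -0.0, -0.6]
opening: 0.482
grasp_force: 61.1
TCP in deck [-1.44 -0.24 56.86] F deck [-0.2 -0.  -0.6] T [-0.08  0.31  0.  ] rot err [-0.     -0.0001 -0.0001]
```

```bash
python3 -m pendant '{"rot":[[0,0,0],[0,0,0],[0,0,0],[0,0,0],[0,0,0],[0,0,0]],"translation":[[0,0,0.7],[0,0,1.4],[0,0,2],[0,0,2.6],[0,0,2.6],[0,0,2.6]],"fingers":[30,30,30,30,30,30]}'
python3 st.py
```

```text
time: 31.1
position: [526.9, 21.2, 95.7]
ee_rot: [3.075, -0.07, 0.598]
force: [-0.4, -0.8, -0.7]
opening: 0.483
grasp_force: 61.1
TCP in deck [-1.47 -0.23 54.25] F deck [-0.6 -0.8 -0.5] T [-0.08  0.26 -0.01] rot err [-0.      0.     -0.0001]
```

```bash
python3 -m pendant '{"rot":[[0,0,0],[0,0,0],[0,0,0],[0,0,0],[0,0,0],[0,0,0]],"translation":[[0,0,0.5],[0,0,1],[0,0,1.5],[0,0,1.8],[0,0,1.8],[0,0,1.8]],"fingers":[30,30,30,30,30,30]}'
python3 st.py
```

```text
time: 31.7
position: [527.5, 21.2, 94.4]
ee_rot: [3.074, -0.07, 0.598]
force: [-4.1, -0.4, 5.4]
opening: 0.477
grasp_force: 61.7
TCP in deck [-1.42 -0.19 52.82] F deck [-1.7 -0.6  6.6] T [-0.12  0.54 -0.06] rot err [ 0.     -0.0004  0.    ]
```

The floor was felt at 52.8 mm (53 expected). I'll release, retreat and check.

```bash
python3 -m pendant '{"rot":[[0,0,0],[0,0,0],[0,0,0],[0,0,0],[0,0,0],[0,0,0],[0,0,0],[0,0,0],[0,0,0],[0,0,0],[0,0,0],[0,0,0],[0,0,0],[0,0,0]],"translation":[[0,0,0.3],[0,0,0],[0,0,0],[0,0,0],[0,0,0],[0,0,0],[0,0,0],[0,0,-20],[0,0,-50],[0,0,-80],[0,0,-100],[0,0,-100],[0,0,-100],[0,0,-100]],"fingers":[30,52,60,70,80,85,85,85,85,85,85,85,85,85]}'
python3 - <<'E'
from h import *
p=cam("wrist"); np.savez("w10",**{k:p[k] for k in("frame","camera_matrix","D","eye","attitude")})
D=np.array([548.6,20.4,46]); d=deckR(-.0455); a=np.linspace(0,2*np.pi,60)
hsv=cv2.cvtColor(p["frame"],cv2.COLOR_BGR2HSV)
red=cv2.inRange(hsv,(0,120,50),(7,255,255))|cv2.inRange(hsv,(173,120,50),(180,255,255))
n,l,s,c=cv2.connectedComponentsWithStats(red); i=1+np.argmax(s[1:,4]); print(s[i],c[i].round(1))
for x,z in((-1,14),(-1,16),(-1,20)):
    X=np.vstack([np.c_[22*np.cos(a)+x,22*np.sin(a)-.4,0*a+z+k] for k in(51,67)])@d.T+D; print(x,z,cv2.boundingRect(proj(p,X).astype(np.float32)))
L=np.array([[60,48,11.2],[60,-48,11.2]]); print(proj(p,L@d.T+D).round(1).tolist())
g=p["frame"].min(2)
t=cam("side")
X=d@[-1,0,14+59]+D; print("side cap pred",proj(t,X).round(1)); h=cv2.cvtColor(t["frame"],cv2.COLOR_BGR2HSV)
m=cv2.inRange(h,(0,150,70),(7,255,255))|cv2.inRange(h,(173,150,70),(180,255,255)); n,l,s,c=cv2.connectedComponentsWithStats(m); i=1+np.argmax(s[1:,4]); print(s[i],c[i])
for T in("holder_small","big_jar","vial"): print(T,[np.round(x["location"][::-1]).tolist() for x in spot_point(t,T)][:2])
E
```

```text
time: 33.1
position: [490.0, 22.8, 185.7]
ee_rot: [3.075, -0.07, 0.595]
force: [-0.4, 0.7, 0.4]
opening: 0.993
grasp_force: 0.0
[ 280  211   77   79 4741] [317.9 250.3]
-1 14 (277, 207, 79, 82)
-1 16 (276, 208, 81, 83)
-1 20 (276, 210, 81, 84)
[[244.8, 132.1], [387.0, 132.0]]
side cap pred [[349.7 230.6]]
[172 285  19  18 261] [181.39846743 293.19923372]
holder_small [[390.0, 352.0]]
big_jar [[365.0, 180.0]]
vial [[240.0, 309.0]]
```

The cap's position and size match the seated prediction. One last numeric check that the holder did not shift.

```bash
python3 - <<'E'
from h import *
D=np.array([548.6,20.4,46]); d=deckR(-.0455); r=np.arange(-4,4.1,.5)
for f in("w6","w10"):
    p=load(f); g=p["frame"].min(2)
    for n,X in(("+x edge y-20",np.c_[32+r,0*r-20,0*r+10]),("+x edge y10",np.c_[32+r,0*r+10,0*r+10]),("-y edge x25",np.c_[0*r+25,-28-r,0*r+10]),("+y edge x10",np.c_[0*r+10,28+r,0*r+10])):
        uv=proj(p,X@d.T+D).astype(np.float32); print(f,n,cv2.remap(g,uv[:,:1],uv[:,1:],1).ravel().tolist())
E
```

```text
w6 +x edge y-20 [245, 245, 244, 243, 238, 243, 240, 217, 166, 131, 114, 104, 101, 105, 109, 109, 114]
w6 +x edge y10 [245, 245, 245, 245, 245, 244, 238, 221, 187, 167, 124, 102, 102, 107, 110, 110, 120]
w6 -y edge x25 [245, 245, 245, 245, 245, 245, 245, 244, 217, 164, 101, 126, 141, 145, 144, 145, 145]
w6 +y edge x10 [176, 183, 186, 186, 185, 185, 182, 169, 142, 115, 131, 144, 144, 145, 145, 153, 166]
w10 +x edge y-20 [247, 247, 247, 246, 244, 246, 247, 239, 208, 165, 133, 121, 124, 130, 133, 127, 131]
w10 +x edge y10 [247, 247, 247, 247, 247, 247, 247, 241, 216, 174, 139, 122, 126, 131, 135, 135, 146]
w10 -y edge x25 [247, 247, 247, 247, 247, 247, 247, 246, 234, 180, 129, 155, 170, 178, 178, 178, 184]
w10 +y edge x10 [197, 218, 228, 228, 228, 228, 228, 222, 208, 182, 177, 177, 177, 177, 180, 187, 202]
```

The holder hasn't moved and is still flush. Handing in.

```bash
python3 -c "
from rig import *
print(job_done())"
```

```text
the job is handed in; nothing more can be done
None
```

I seated the wide-bore holder flat in the keyed pocket, put the red-capped smaller jar down on its bore floor, let go of both and handed the job in at about 33 s; no verdict came back. I had to set the jar back once to regrasp it, it touched the bore rim at about 20 N before going in, and the other holder, bigger jar and vial were left alone.

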